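# Fit the charged cell in the call lamp

## Robot

A 6-joint arm with a two-finger parallel gripper is mounted at the origin on a cart in front of the work surface, level with it; the furniture and walls round the work are solid. World frame = base frame: x ahead of the robot, y to its left, z up, the work surface at z = 0. Lengths are in mm, angles in rad, forces in N, time in s.
With the tool pointing down it reaches from about 300 to 775 mm from the base axis. Payload 14.6 kg.
Tool frame: the origin (TCP) lies at the centre of the arm's flange, where the gripper is bolted on; the fingertips stand 199 mm ahead of it and the grasp point (between the pads) lies 180 mm ahead of it; z points along the fingers, y is the line along which they close (so a half turn about z gives the same grasp; the last joint's range is limited). The gripper opens to 94 mm and grips with 3 to 60 N. Pads are 16 mm wide; open, the fingers measure 119 mm over their backs; the gripper's body (75 mm by 177 mm) begins 78 mm behind the grasp point.
Start: joints at [-1.235, 0.3, 1.521, -0, 1.321, -0.067], TCP at [215.59, -505.976, 404.646] pointing down, gripper open.
Joint ranges: [-3.03, 3.03], [-0.79, 2.21], [0.23, 2.52], [-1.04, 4.18], [0, 3.07], [-2.55, 2.55]. Speed limits (rad/s): [2.22, 2.22, 2.57, 3.14, 3.14, 3.14].

## Interface

Orientations are given as [roll, pitch, yaw] about the fixed x, y, z axes, in that order (R = Rz(yaw) Ry(pitch) Rx(roll)).
In Python, from cell import manip, optics, workorder gives the robot as it stands.
- The arm moves only by the tool step_arm, never from a script. Its argument "increments" is a list that holds one entry, the list of rows, each a list of 7 numbers: the turn, a rotation vector about the tool's x, y, z as a fraction of full scale, then the shift along the tool's x, y, z as a fraction of full scale, then the closure, from -1 (fully open) to 1 (shut). In form: [[[wx, wy, wz, tx, ty, tz, fingers], ...]]. A call has 1 to 5 rows; each row shifts and turns the commanded pose from where the row before left it, along the tool's axes as they then stand; what a row does not reach is not made up. Full scale, the value 1, is 40 mm for a shift and 45 degrees for a turn. A row lasts 1/10 s, in which the tool goes at most 50 mm and 8.59 degrees, less where a joint would pass 70% of its speed; a pose out of reach is approached as far as the arm can. A call with a number of a shift or a turn outside -1 to 1 is refused whole. A call with a gripper value outside its range is refused whole. The fingers move at their own pace and stop on an object; "newtons" is the grip in N (left out, the last holds). Time passes only in rows, so rows that do not move let the fingers close. It gives the time, the measured TCP pose, the force, the opening and the grip force at its end, in the units of the state.
- manip.read_state(): the state, without advancing time (a new reading comes with each control period).
- optics.camera(name): name is "scene" or "top" or "wrist"; returns a dict with "frame" (384x512x3 uint8, red, green, blue), "range_z" (384x512 float32, mm along the optical axis (not along the pixel's ray), 0 where there is no reading), "mtx" (3x3 intrinsics, pixels), "cam_to_world" (4x4, takes a point from camera to world coordinates). Camera axes: x right, y down, z forward; pixel columns grow to the right and rows downward; lengths in mm; the calibration is good to about 2 mm. The wrist camera is an equidistant fisheye: a pixel r from the principal point sees the ray r / f radians off the axis. A picture is of the moment at which its call begins.
- workorder.sign_off(): hands the job in; it is judged then, once.
The state is a dict: "clock": time; "joints": joint angles; "qd": joint speeds; "effort": joint torques, N m; "eef_pos": TCP position; "eef_rot": TCP orientation; "wrist_force": force on the tool from outside, world axes, zero at the start; "moment": the same for the moment, N m; "finger_gap": finger opening in mm; "finger_force": force on a finger pad.
Only numpy, scipy, OpenCV 4.12 (cv2) and the standard library are available. Lean on these libraries where they do the work, as an engineer would, in place of code of your own. Each camera call takes 0.05 s, during which the arm holds its last target. There are 200 camera calls.

## Task

Take the blue rechargeable cell off its white charger and fit it in the sloping bay of the call lamp: plain flat end against the coil spring, button end up under the orange lip. Press it well into the spring but never drive the spring onto its stop, roll it down past the lip, and leave it lying flat on the bay's floor, held by the spring. Leave the other things on the pass where they are.

Things in the scene. Friction and masses are not known exactly. Their poses are not given: they have to be found in the camera images.
- cell_center (a point): centre of the loose blue cell, a cylinder 21 mm in diameter, 70 mm long over all, about 70 g, lying level on the charger, its middle free for the fingers. x axis runs along the cell to the button (+) end, which has a white band and a steel button 9 mm wide standing 2 mm out (within the 70 mm); the other end is flat.
- cell_button (a point): tip of the cell's button, on its axis 35 mm from its centre
- charger: fixed white charger, plate 92 x 48 x 6 mm, origin under its centre, x along the cell. Two saddles 8 mm thick stand 27 mm either side of the middle and carry the cell's axis 32.5 mm above the table; grey end contacts 30 mm high, 38 to 42 mm from the middle. Between the saddles (46 mm) the space beside the cell is free down to the plate.
- call_lamp: black call lamp, fixed, with a cell bay sloping 20 degrees. Origin on the bay's floor line; x uphill along the floor to the orange lip, y across, z square out of the floor. The bay is clamped on a rail, anywhere up to 6 mm up or down the slope (along x) from nominal; the state does not tell where: feel or look for it. All x below are for the nominal bay and shift with it.
- lamp_lip (a point): nominal middle of the orange lip's edge and underside, x 61, z 23 mm in the lamp's frame (moves up to 6 mm with the bay in truth, not in this reading). Lip 18 mm wide, 4 thick, on a black end wall (button contact) with face at x 66, 20 mm wide. By the wall low cheeks 24 mm apart, x 61 to 73, up to z 15. Wall, lip and cheeks are all part of the bay.
- lamp_spring (a point): nominal middle of the free spring contact's face, x 0, z 10.5 mm (moves with the bay in truth, not in this reading). Black spring housing behind: face x -22, top z 25, hood x -23 to -15 above z 23.5. Cheeks 24 mm apart to z 13, flaring above to z 20, at x -23 to 4. Floor: rib 12 mm wide at z 0. From x 4 to 61 the sides are open for fingers to 25 mm below the floor.
- lamp_seat (a point): nominal centre of the seated cell, x 31, y 0, z 10.5 mm in the lamp's frame, the cell's axis along x, flat end downhill and 4 mm into the spring, button uphill on the end wall at x 66 (moves with the bay in truth, not in this reading). Black base 176 x 90 x 10 mm on the table; the amber dome stands uphill of the bay, 53 mm high; top of the bay about 95 mm above the table.
- spring_contact (a joint): travel of the steel spring contact (disc of 13 mm), m: 0 free, grows as it is pushed down the slope. Resists with 2 N plus 0.9 N per mm; its stop is at 16 mm (16.4 N). With the flat end in low at the spring and the button end raised about 24 degrees off the floor the cell passes over the lip; to roll down clear of it the contact must stay pushed in about 12 to 14 mm.
- bell: loose steel service bell, 85 mm wide, 64 high, origin under its centre; a bystander
- red_marker: loose red marker lying down, 13 x 130 x 13 mm, long along its y; a bystander
- tongs_1: loose steel tongs lying down, 33 x 254 x 20 mm, long along y; a bystander
- pad: loose order pad lying flat, 141 x 75 x 9 mm, origin under its centre; a bystander
- shaker: loose dark shaker with white cap, 41 mm wide, 84 high, origin under its centre; a bystander

How it is judged:
By the outcome, as a careful person would: the job done as asked, in the order asked, and still so for the second after the job is handed in, with the robot touching nothing.
It also fails if it takes over 66 s, if anything falls off the work surface, if the arm or the gripper's body presses on something with over 40 N, if the wrist force passes 120 N, or if a joint passes its speed limit or range.

## Working session

There is one attempt and no reset: what is moved stays moved. The work goes in short steps, Python scripts to look and compute and a tool call to move; the robot and the scene stay as the last step left them, time stands still between calls to the robot, and variables do not carry over. Pictures are saved under pics/ and viewed, at most 10 in all, crops included, and the job is handed in when it is done.

Besides the shell and the picture viewer there is one more tool, called after "Request:" as name([rows], argument=value, ...), one row to a line, values as JSON. step_arm: Moves the arm, as the interface text tells. Its arguments: {"type":"object","properties":{"increments":{"type":"array","items":{"type":"array","items":{"type":"array","items":{"type":"number"}}}},"newtons":{"type":"number"}},"required":["increments"]}

```bash
ls; mkdir -p pics; cat > h.py <<'E'
import numpy as np, cv2
from cell import manip, optics, workorder
def shot(n):
    d=optics.camera(n); return d
def cloud(d):
    Z=d["range_z"]; K=d["mtx"]; T=d["cam_to_world"]; v,u=np.indices(Z.shape)
    P=np.stack([(u-K[0,2])/K[0,0]*Z,(v-K[1,2])/K[1,1]*Z,Z],-1)
    return P@T[:3,:3].T+T[:3,3]
E
python3 - <<'E'
from h import *
print(manip.read_state())
for n in("scene","top"):
    d=shot(n); np.savez(f"pics/{n}.npz",**d)
    cv2.imwrite(f"pics/{n}.png",d["frame"][...,::-1]); print(d["mtx"],d["cam_to_world"])
a=[cv2.imread(f"pics/{n}.png") for n in("scene","top")]
E
```

```text
pics
{'clock': 0.0, 'joints': array([-1.23458115e+00,  3.00467968e-01,  1.52161497e+00, -3.24476838e-06,
        1.32073314e+00, -6.65748243e-02]), 'qd': array([ 0.00123841, -0.00139822, -0.00177263,  0.00133684, -0.00123149,
        0.00151003]), 'effort': array([ 1.62200326e-03, -5.31812596e+01, -3.52739310e+01,  7.08523672e-02,
        2.44183140e-02, -1.23722170e-04]), 'eef_pos': array([ 215.5881807 , -505.93897642,  404.07357719]), 'eef_rot': array([-3.14037173e+00, -7.82534884e-05,  4.02790761e-01]), 'wrist_force': array([-0.95346242,  0.12268418, -0.18854444]), 'moment': array([-0.00960999,  0.0025081 ,  0.07440404]), 'finger_force': 0.0, 'finger_gap': 94.16434473646112}
[[437.91631581   0.         254.03684814]
 [  0.         437.91631581 194.15558432]
 [  0.           0.           1.        ]] [[-8.79017482e-01 -2.15376336e-01  4.25371955e-01 -8.96269826e+01]
 [-4.76789348e-01  3.97873520e-01 -7.83816675e-01  9.61484449e+02]
 [-4.28673771e-04 -8.91801377e-01 -4.52426922e-01  6.88181061e+02]
 [ 0.00000000e+00  0.00000000e+00  0.00000000e+00  1.00000000e+00]]
[[390.55240186   0.         250.8830908 ]
 [  0.         390.55240186 195.90725658]
 [  0.           0.           1.        ]] [[ 5.17607790e-04 -9.96098513e-01  8.82467224e-02  3.20201994e+02]
 [-9.99994686e-01 -2.31552191e-04  3.25174963e-03 -5.01810341e+01]
 [-3.21862925e-03 -8.82479366e-02 -9.96093340e-01  1.37506827e+03]
 [ 0.00000000e+00  0.00000000e+00  0.00000000e+00  1.00000000e+00]]
```

View pics/scene.png

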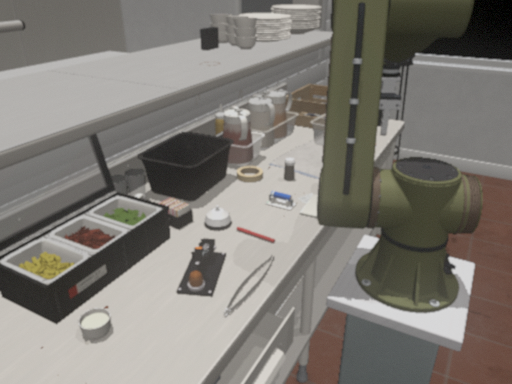

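View pics/top.png

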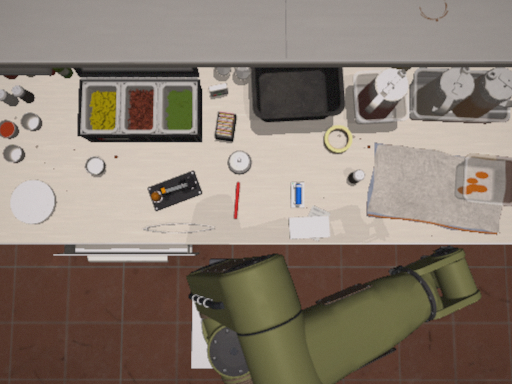

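The scene view shows the lamp at about (205,270) and the charger with the blue cell at (283,200). In the top view they are at (175,190) and (298,194). Next I'll measure them.

```bash
python3 - <<'E'
from h import *
ims=[]
for n,boxes in(("top",[(270,170,60,60),(140,160,70,60)]),("scene",[(255,180,60,45),(170,230,70,70)])):
    d=np.load(f"pics/{n}.npz"); f=d["frame"]; C=cloud(d)
    hsv=cv2.cvtColor(f,cv2.COLOR_RGB2HSV)
    m=((hsv[...,0]>100)&(hsv[...,0]<130)&(hsv[...,1]>130)&(hsv[...,2]>60)).astype(np.uint8)
    k,l,s,c=cv2.connectedComponentsWithStats(m)
    for i in range(1,k):
        if s[i,4]>20:
            P=C[l==i]; print(n,"blue",s[i],c[i],np.median(P,0).round(1),P.min(0).round(),P.max(0).round())
    m=((hsv[...,0]>5)&(hsv[...,0]<20)&(hsv[...,1]>150)&(hsv[...,2]>110)).astype(np.uint8)
    k,l,s,c=cv2.connectedComponentsWithStats(m)
    for i in range(1,k):
        P=np.median(C[l==i],0)
        if s[i,4]>3 and 100<P[1]<330 and P[2]<150: print(n,"orange",s[i],c[i],P.round(1))
    for x,y,w,h in boxes: ims.append(cv2.resize(f[y:y+h,x:x+w,::-1],(390,290),interpolation=cv2.INTER_CUBIC))
cv2.imwrite("pics/crops.png",np.vstack([np.hstack(ims[:2]),np.hstack(ims[2:])]))
E
```

```text
top blue [296 187   5  17  83] [298.         195.19277108] [ 441.4 -207.3   40.5] [ 414. -215.   31.] [ 469. -200.   48.]
top orange [161 187   5   7  22] [162.90909091 190.        ] [453.3 244.8  93.3]
top orange [151 192   8   8  42] [154.47619048 195.73809524] [437.6 282.8  49.1]
```

View pics/crops.png

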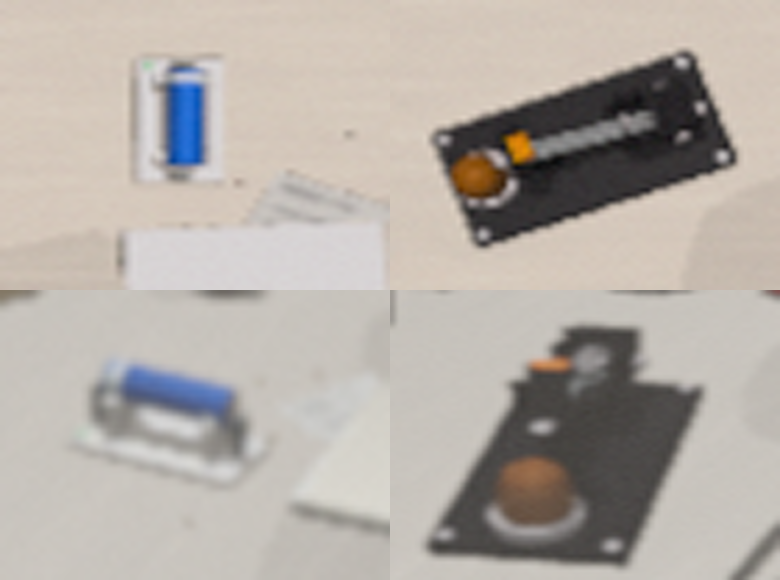

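The crops show that the cell's white-band (button) end points to world +x. The lamp's orange lip lies toward +y from the spring, at a yaw of about 109°. I'll write a planner helper, then move over the charger for a wrist look.

```bash
cat >> h.py <<'E'
from scipy.spatial.transform import Rotation as R
def pose(s=None):
    s=s or manip.read_state(); return s["eef_pos"],R.from_euler("xyz",s["eef_rot"])
def plan(p1,R1,n,p0=None,R0=None):
    "print constant-ish rows (turn applied after shift in each row) from current to target"
    if p0 is None: p0,R0=pose()
    rv=(R0.inv()*R1).as_rotvec(); dR=R.from_rotvec(rv/n); d=(np.asarray(p1)-p0)/n; Rk=R0
    for k in range(n):
        print((np.r_[np.degrees(rv/n)/45,Rk.inv().apply(d)/40]).round(3).tolist()); Rk=Rk*dR
E
python3 - <<'E'
from h import *
d=shot("wrist"); p,Rr=pose(); T=d["cam_to_world"]
print(d["mtx"], Rr.inv().apply(T[:3,3]-p), Rr.inv().as_matrix()@T[:3,:3])
plan([415,-207,300],R.from_euler("xyz",[np.pi,0,0]),10)
E
```

```text
[[297.31863964   0.         253.70291903]
 [  0.         297.31863964 194.49685422]
 [  0.           0.           1.        ]] [71.45780726  1.8329869  20.87147829] [[-2.00292900e-04 -9.68511934e-01 -2.48967053e-01]
 [ 9.99999958e-01 -1.41421483e-04 -2.54348908e-04]
 [ 2.11130663e-04 -2.48967093e-01  9.68511921e-01]]
[-0.0, 0.0, 0.051, 0.752, -0.492, 0.261]
[-0.0, 0.0, 0.051, 0.731, -0.522, 0.261]
[-0.0, 0.0, 0.051, 0.71, -0.551, 0.261]
[-0.0, 0.0, 0.051, 0.687, -0.579, 0.261]
[-0.0, 0.0, 0.051, 0.663, -0.606, 0.261]
[-0.0, 0.0, 0.051, 0.638, -0.632, 0.261]
[-0.0, 0.0, 0.051, 0.612, -0.658, 0.261]
[-0.0, 0.0, 0.051, 0.585, -0.682, 0.261]
[-0.0, 0.0, 0.051, 0.557, -0.705, 0.261]
[-0.0, 0.0, 0.051, 0.528, -0.727, 0.261]
```

Request:
step_arm([
  [[0, 0, 0.05, 0.75, -0.49, 0.26, -1], [0, 0, 0.05, 0.73, -0.52, 0.26, -1], [0, 0, 0.05, 0.71, -0.55, 0.26, -1], [0, 0, 0.05, 0.69, -0.58, 0.26, -1], [0, 0, 0.05, 0.66, -0.61, 0.26, -1]],
])

```text
clock: 0.65
eef_pos: [315.5, -355.0, 352.1]
eef_rot: [-3.141, 0.0, 0.205]
wrist_force: [-0.0, -0.8, -0.2]
finger_gap: 94.1
finger_force: 0.0
```

Request:
step_arm([
  [[0, 0, 0.05, 0.64, -0.63, 0.26, -1], [0, 0, 0.05, 0.61, -0.66, 0.26, -1], [0, 0, 0.05, 0.58, -0.68, 0.26, -1], [0, 0, 0.05, 0.56, -0.7, 0.26, -1], [0, 0, 0.05, 0.53, -0.73, 0.26, -1]],
])

```text
clock: 1.15
eef_pos: [414.2, -205.0, 300.2]
eef_rot: [-3.142, 0.0, 0.008]
wrist_force: [0.1, -0.8, 0.5]
finger_gap: 93.9
finger_force: 0.0
```

Request:
step_arm([
  [[0, 0, 0, 0, 0, 0, -1], [0, 0, 0, 0, 0, 0, -1]],
])

```text
clock: 1.35
eef_pos: [413.7, -206.1, 300.5]
eef_rot: [-3.141, 0.001, 0.012]
wrist_force: [-0.1, -0.8, -0.2]
finger_gap: 94.2
finger_force: 0.0
```

```bash
cat >> h.py <<'E'
def fcloud(d):
    K=d["mtx"];T=d["cam_to_world"];Z=d["range_z"];v,u=np.indices(Z.shape)
    return frays(d,u,v)*Z[...,None]@T[:3,:3].T+T[:3,3]
def frays(d,u,v):
    "camera rays scaled to z=1"
    K=d["mtx"]; x=(u-K[0,2])/K[0,0]; y=(v-K[1,2])/K[1,1]; r=np.hypot(x,y)+1e-9; t=np.tan(np.minimum(r,1.5))
    return np.stack([x/r*t,y/r*t,np.ones_like(x)],-1)
def onplane(d,uv,z):
    T=d["cam_to_world"];uv=np.asarray(uv,float);q=frays(d,uv[...,0],uv[...,1])@T[:3,:3].T
    return T[:3,3]+q*((z-T[2,3])/q[...,2])[...,None]
E
python3 - <<'E'
from h import *
print(pose()[0],pose()[1].as_euler("xyz"),manip.read_state()["joints"])
d=shot("wrist"); np.savez("pics/w1.npz",**d); f=d["frame"]
hsv=cv2.cvtColor(f,cv2.COLOR_RGB2HSV)
m=((hsv[...,0]>100)&(hsv[...,0]<130)&(hsv[...,1]>130)&(hsv[...,2]>60)).astype(np.uint8)
k,l,s,c=cv2.connectedComponentsWithStats(m); i=1+np.argmax(s[1:,4]); print(s[i],c[i])
b=cv2.boxPoints(cv2.minAreaRect(np.argwhere(l==i)[:,::-1].astype(np.float32)));print(b)
print(onplane(d,b,32.5).round(1)); C=fcloud(d)[l==i]; print(C.min(0).round(1),C.max(0).round(1),np.median(C,0))
# axis from cloud top ridge
t=C[C[:,2]>np.percentile(C[:,2],70)]; q=np.polyfit(t[:,0],t[:,1],1); print(np.degrees(np.arctan(q[0])),t.mean(0))
cv2.imwrite("pics/w1.png",f[...,::-1])
E
```

```text
[ 413.7492593  -206.05807102  300.50923437] [-3.14137434e+00  5.44395364e-04  1.21633626e-02] [-5.41317802e-01  2.28395729e-01  1.87493333e+00 -1.16545970e-04
  1.03884147e+00  1.01737437e+00]
[ 245  141   25   70 1633] [256.83466013 174.90630741]
[[244.08794 209.83577]
 [246.01776 140.36162]
 [269.61066 141.01698]
 [267.68085 210.49113]]
[[ 408.4 -199.6   32.5]
 [ 468.5 -200.9   32.5]
 [ 468.3 -220.5   32.5]
 [ 408.  -220.2   32.5]]
[ 410.6 -220.3   32. ] [ 486.  -200.4  279.7] [ 441.00312674 -210.12138894   40.64315351]
-0.4544700502364491 [ 441.43366662 -210.0080672    44.93860984]
```

View pics/w1.png

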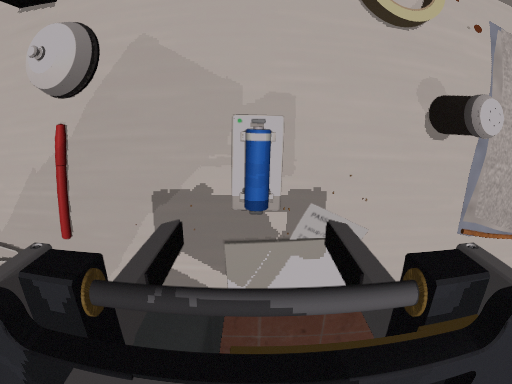

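The wrist view shows the cell at columns 244–269 and rows 120–211, with the button at the top (+x) and the flat end at x ≈ 411, so the centre is ≈ (446, -210). I'll grasp slightly toward the button, at x = 449.

Request:
step_arm([
  [[0, 0, 0.022, 0.44, 0.05, 0.2, -1], [0, 0, 0, 0.44, 0.05, 0.5, -1], [0, 0, 0, 0, 0, 0.5, -1], [0, 0, 0, 0, 0, 0.5, -1], [0, 0, 0, 0, 0, 0.2, -1]],
])

```text
clock: 1.9
eef_pos: [448.1, -211.2, 223.4]
eef_rot: [-3.141, 0.002, -0.008]
wrist_force: [0.7, 1.4, 1.3]
finger_gap: 94.2
finger_force: 0.0
```

Request:
step_arm([
  [[0, 0, 0, 0, 0, 0.2, -1], [0, 0, 0, 0, 0, 0.1, -1], [0, 0, 0, 0, 0, 0, -1]],
])

```text
clock: 2.2
eef_pos: [448.7, -210.5, 212.8]
eef_rot: [3.141, -0.0, -0.007]
wrist_force: [0.0, 0.0, 0.4]
finger_gap: 94.1
finger_force: 0.0
```

Request:
step_arm([
  [[0, 0, 0, 0, 0, 0, 1], [0, 0, 0, 0, 0, 0, 1], [0, 0, 0, 0, 0, 0, 1], [0, 0, 0, 0, 0, 0, 1], [0, 0, 0, 0, 0, 0, 1]],
], newtons=10)

```text
clock: 2.7
eef_pos: [448.8, -210.3, 212.8]
eef_rot: [3.141, -0.0, -0.007]
wrist_force: [-0.2, 0.2, -0.2]
finger_gap: 57.5
finger_force: 0.0
```

Request:
step_arm([
  [[0, 0, 0, 0, 0, 0, 1], [0, 0, 0, 0, 0, 0, 1], [0, 0, 0, 0, 0, 0, 1], [0, 0, 0, 0, 0, 0, 1], [0, 0, 0, 0, 0, 0, 1]],
], newtons=45)

```text
clock: 3.2
eef_pos: [448.9, -209.5, 212.6]
eef_rot: [-3.139, 0.001, -0.008]
wrist_force: [0.4, 9.8, 5.2]
finger_gap: 19.9
finger_force: 45.0
```

Request:
step_arm([
  [[0, 0, 0, 0, -0.02, -0.3, 1], [0, 0, 0, 0, 0, -0.8, 1], [0, 0, 0, 0, 0, -1, 1], [0, 0, 0, 0, 0, -1, 1], [0, 0, 0, 0, 0, -0.5, 1]],
])

```text
clock: 3.7
eef_pos: [448.8, -209.5, 360.5]
eef_rot: [3.139, -0.004, -0.007]
wrist_force: [-0.7, -0.1, -1.6]
finger_gap: 20.1
finger_force: 45.0
```

```bash
python3 - <<'E'
from h import *
# view pose: camera (tool x+71) toward uphill side; tool x = azimuth 109deg
u=np.array([np.cos(1.9),np.sin(1.9),0]); tgt=np.array([460,210,0])-60*u; tgt[2]=360
print(tgt); plan(tgt,R.from_euler("xyz",[np.pi,0,1.9]),15)
E
```

```text
[479.39737401 153.22199474 360.        ]
[0.0, -0.0, -0.162, 0.047, -0.605, -0.0]
[0.0, -0.0, -0.162, 0.123, -0.594, -0.0]
[0.0, -0.0, -0.162, 0.197, -0.574, 0.0]
[0.0, -0.0, -0.162, 0.268, -0.544, 0.0]
[0.0, -0.0, -0.162, 0.335, -0.506, 0.0]
[0.0, -0.0, -0.162, 0.397, -0.459, 0.001]
[0.0, -0.0, -0.162, 0.452, -0.405, 0.001]
[0.0, -0.0, -0.162, 0.499, -0.344, 0.001]
[0.0, -0.0, -0.162, 0.539, -0.278, 0.001]
[0.0, -0.0, -0.162, 0.57, -0.208, 0.001]
[0.0, -0.0, -0.162, 0.592, -0.134, 0.001]
[0.0, -0.0, -0.162, 0.604, -0.058, 0.001]
[0.0, -0.0, -0.162, 0.606, 0.019, 0.001]
[0.0, -0.0, -0.162, 0.599, 0.096, 0.001]
[0.0, -0.0, -0.162, 0.582, 0.171, 0.001]
```

Request:
step_arm([
  [[0, 0, -0.16, 0.05, -0.6, 0, 1], [0, 0, -0.16, 0.12, -0.6, 0, 1], [0, 0, -0.16, 0.2, -0.57, 0, 1], [0, 0, -0.16, 0.27, -0.54, 0, 1], [0, 0, -0.16, 0.33, -0.51, 0, 1]],
])

```text
clock: 4.2
eef_pos: [459.2, -87.9, 357.2]
eef_rot: [3.141, -0.0, 0.626]
wrist_force: [0.3, 0.8, -0.6]
finger_gap: 20.3
finger_force: 45.0
```

Request:
step_arm([
  [[0, 0, -0.16, 0.4, -0.46, 0, 1], [0, 0, -0.16, 0.45, -0.4, 0, 1], [0, 0, -0.16, 0.5, -0.34, 0, 1], [0, 0, -0.16, 0.54, -0.28, 0, 1], [0, 0, -0.16, 0.57, -0.21, 0, 1]],
])

```text
clock: 4.7
eef_pos: [470.9, 32.9, 357.2]
eef_rot: [3.141, -0.0, 1.255]
wrist_force: [0.0, 0.5, -0.8]
finger_gap: 20.1
finger_force: 45.0
```

Request:
step_arm([
  [[0, 0, -0.16, 0.59, -0.13, 0, 1], [0, 0, -0.16, 0.6, -0.06, 0, 1], [0, 0, -0.16, 0.6, 0.02, 0, 1], [0, 0, -0.16, 0.6, 0.1, 0, 1], [0, 0, -0.16, 0.58, 0.17, 0, 1]],
])

```text
clock: 5.2
eef_pos: [483.4, 153.1, 357.2]
eef_rot: [3.141, 0.0, 1.883]
wrist_force: [0.0, -0.6, -0.8]
finger_gap: 20.3
finger_force: 45.0
```

Request:
step_arm([
  [[0, 0, 0, 0, 0, 0, 1], [0, 0, 0, 0, 0, 0, 1]],
])

```text
clock: 5.4
eef_pos: [483.3, 152.1, 356.8]
eef_rot: [-3.142, 0.0, 1.877]
wrist_force: [-0.2, -0.6, -0.7]
finger_gap: 20.1
finger_force: 45.0
```

```bash
python3 - <<'E'
from h import *
s=manip.read_state(); print(s["joints"],s["eef_pos"],s["eef_rot"])
d=shot("wrist"); np.savez("pics/w2.npz",**d); f=d["frame"]
cv2.imwrite("pics/w2.png",cv2.resize(f[...,::-1],(768,576),interpolation=cv2.INTER_CUBIC))
E
```

```text
[ 2.32616859e-01  2.50039787e-01  1.70064679e+00 -3.00910296e-04
  1.19092475e+00 -7.31077425e-02] [483.3483246  152.10035714 356.8481267 ] [-3.14155359e+00  2.77344852e-04  1.87663251e+00]
```

View pics/w2.png

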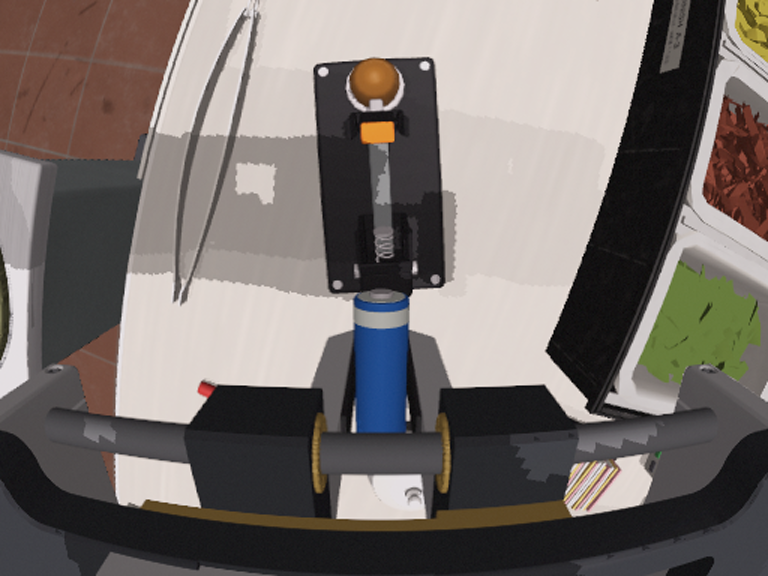

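The wrist view (scaled 1.5x) shows the lip at (378,132), the spring at (385,245), and the bay running almost straight down the picture. The cell is held with its button end at (381,296).

```bash
python3 - <<'E'
from h import *
d=dict(np.load("pics/w2.npz")); f=d["frame"]; C=fcloud(d); hsv=cv2.cvtColor(f,cv2.COLOR_RGB2HSV)
# base: screws white blobs at approx scaled px
scr=np.array([[323,72],[425,66],[337,286],[435,279]])/1.5
g=cv2.cvtColor(f,cv2.COLOR_RGB2GRAY); pts=[]
for u,v in scr:
    u0,v0=int(u)-7,int(v)-7; w=g[v0:v0+15,u0:u0+15].astype(float); w=np.where(w>110,w,0)
    # keep component nearest centre
    k,l,s,c=cv2.connectedComponentsWithStats((w>0).astype(np.uint8)); j=1+np.argmin(np.hypot(*(c[1:]-7).T)+100*(s[1:,4]<3)); pts.append(c[j]+[u0,v0])
P=onplane(d,pts,11); print(np.round(P,1).tolist())
a=(P[0]+P[1]-P[2]-P[3]); yaw=np.arctan2(a[1],a[0]); print("yaw",np.degrees(yaw),[np.linalg.norm(P[i]-P[j]).round(1) for i,j in((0,2),(1,3),(0,1),(2,3))], P.mean(0))
c,s_=np.cos(yaw),np.sin(yaw); t=np.radians(20)
X=np.array([np.cos(t)*c,np.cos(t)*s_,np.sin(t)]);Y=np.array([-s_,c,0]);Z=np.cross(X,Y)
M=np.stack([X,Y,Z]); O=P.mean(0)
m=((hsv[...,0]>8)&(hsv[...,0]<22)&(hsv[...,1]>150)&(hsv[...,2]>150)).astype(np.uint8); m[:78]=0; m[100:]=0
ys,xs=np.nonzero(m); m[:, :230]=0; m[:,270:]=0
L=C[m>0]; q=(L-O)@M.T; print("lip",len(q),q.min(0),q.max(0),np.median(q,0),L.mean(0),np.median(L[:,2]))
b=cv2.boxPoints(cv2.minAreaRect(np.argwhere(m)[:,::-1].astype(np.float32)));print(b)
np.save("pics/M.npy",M); np.save("pics/O.npy",O)
q=(C-O)@M.T
# centre-line profile
for v in range(60,200,3):
    u=int(np.interp(v,[88,165],[252,256])); print(v,u,q[v,u].round(1),f[v,u],end="; ")
print()
# cell in tool
p,Rr=pose(); 
blue=((hsv[...,0]>100)&(hsv[...,0]<130)&(hsv[...,1]>130)); blue[:200]=0;blue[285:]=0
B=Rr.inv().apply(C[blue]-p); print("blue",np.median(B,0),np.percentile(B,[2,98],axis=0))
for v in range(192,225,2): print(v,Rr.inv().apply(C[v,254]-p).round(1),f[v,254])
E
```

```text
[[397.1, 283.8, 11.0], [466.0, 309.9, 11.0], [453.7, 134.8, 11.0], [522.6, 160.9, 11.0]]
yaw 110.7810916699052 [np.float64(159.4), np.float64(159.3), np.float64(73.7), np.float64(73.7)] [459.85202478 222.36505845  11.        ]
lip 297 [43.08713367 -8.85766779 67.74185004] [107.56423646   8.500214   306.73855278] [49.23315295 -0.45797148 70.1854593 ] [452.36529811 243.03941093  95.37426395] 93.84382369212906
[[241.  81.]
 [262.  81.]
 [262.  95.]
 [241.  95.]]
60 252 [64.  -2.3 16.3] [158 100  47]; 63 252 [60.7 -2.1 14.4] [138  85  39]; 66 252 [61.  -1.8 34.2] [167 155 156]; 69 252 [58.4 -1.7 35. ] [207 197 200]; 72 252 [55.3 -1.5 33.7] [206 196 199]; 75 252 [54.5 -1.3 44.1] [22 21 22]; 78 252 [54.9 -1.1 58.7] [21 19 21]; 81 252 [54.4 -1.  68.2] [180 101  37]; 84 252 [52.1 -0.8 69.5] [227 151  54]; 87 252 [49.7 -0.7 69.9] [227 149  52]; 90 252 [47.1 -0.6 69.6] [227 148  52]; 93 252 [44.8 -0.4 70.5] [227 148  51]; 96 252 [107.6  -0.5 306.7] [149 147 148]; 99 252 [31.8 -0.1 43.2] [120 118 119]; 102 252 [29.   0.1 43.5] [96 95 96]; 105 252 [26.   0.2 43.1] [96 95 95]; 108 253 [23.1 -0.5 
[... 1301 characters left out ...]
114463 169.75306707]
 [ 27.50825716   9.05420453 178.27576359]]
192 [ 30.1  -0.3 184.2] [58 53 55]
194 [ 29.6  -0.3 181.6] [90 83 85]
196 [ 29.6  -0.3 177.3] [151 143 145]
198 [ 28.7  -0.3 176.2] [149 141 142]
200 [ 27.7  -0.3 175.8] [106 105 100]
202 [ 27.7  -0.3 171.8] [22 46 92]
204 [ 27.1  -0.3 170.2] [ 34  77 145]
206 [ 26.   -0.3 170.1] [ 35  78 145]
208 [ 24.8  -0.3 170.6] [146 152 162]
210 [ 23.7  -0.3 170.4] [175 173 167]
212 [ 22.7  -0.3 170.2] [175 173 168]
214 [ 21.8  -0.3 169.7] [175 173 167]
216 [ 20.   -0.3 171.7] [175 173 167]
218 [ 19.3  -0.3 170.4] [173 170 166]
220 [ 18.2  -0.3 170.1] [ 33  77 144]
222 [ 17.1  -0.3 170.3] [ 35  78 145]
224 [ 15.9  -0.3 170.5] [ 35  78 144]
```

```bash
cat >> h.py <<'E'
M=np.load("pics/M.npy") if __import__("os").path.exists("pics/M.npy") else None
CX=-4.5
def lamp(): return np.load("pics/OL.npy")
def target(th,p,zb,y=0):
    t=np.radians(th); a=np.array([np.cos(t),0,np.sin(t)]); k=np.array([np.sin(t),0,-np.cos(t)])
    q=np.array([-p,y,zb])+35*a-10.5*k-CX*a-180*k
    Rl=np.stack([a,np.cross(k,a),k],1)
    return lamp()+M.T@q, R.from_matrix(M.T@Rl)
def where():
    "current th, p, zb, y, T and force in lamp axes"
    s=manip.read_state(); p,Rr=pose(s); Q=M@Rr.as_matrix(); a=Q[:,0];k=Q[:,2]; th=np.degrees(np.arctan2(a[2],a[0]))
    c=M@(p-lamp())+180*k+CX*a+10.5*k-35*a
    print("th %.2f p %.2f zb %.2f y %.2f T %.2f yawerr %.2f rollerr %.2f"%(th,-c[0],c[2],c[1],-c[0]+(17-c[2])*np.tan(np.radians(th)),np.degrees(a[1]),np.degrees(k[1])),"F",(M@s["wrist_force"]).round(2),"gap",s["finger_gap"].__round__(1),"t",s["clock"])
E
python3 - <<'E'
from h import *
d=dict(np.load("pics/w2.npz")); f=d["frame"].astype(int); C=fcloud(d); O=np.load("pics/O.npy"); q=(C-O)@M.T
for v in range(99,148,6):
    r=np.arange(235,275); ok=(f[v,r].min(1)>70); uu=r[ok]; 
    e=(onplane(d,np.array([[uu.min()-.5,v],[uu.max()+.5,v]]),C[v,uu,2].mean())-O)@M.T; print(v,e[:,1].round(1),e[:,1].mean().round(2),e[0,0].round(1))
np.save("pics/OL.npy",O+M.T@[-18,-0.4,43.1]); print(np.load("pics/OL.npy"))
where()
P,Q=target(26,-14,60); print(P,Q.as_euler("xyz",True)); plan(P,Q,8)
E
```

```text
99 [ 5.8 -6. ] -0.09 32.1
105 [ 5.2 -5.7] -0.22 26.4
111 [ 5.6 -6.3] -0.36 20.4
117 [ 6.  -6.1] -0.03 14.5
123 [ 5.4 -5.8] -0.17 8.4
129 [ 5.9 -6.5] -0.32 1.1
135 [ 5.3 -6.2] -0.46 -3.8
141 [ 5.6 -5.9] -0.13 -10.0
147 [ 6.1 -5.6] 0.2 -16.7
[471.45733643 192.91086249  45.34438938]
th -20.01 p 35.93 zb 141.82 y 5.78 T 81.39 yawerr -3.31 rollerr 0.00 F [-0.77 -0.68 -0.94] gap 19.7 t 5.45
[512.95482376  83.5592606  267.26057032] [180.         -46.         110.78109167]
[0.004, 0.128, -0.009, -0.231, 0.024, 0.28]
[0.004, 0.128, -0.009, -0.258, 0.023, 0.255]
[0.004, 0.128, -0.009, -0.282, 0.022, 0.228]
[0.004, 0.128, -0.009, -0.304, 0.021, 0.199]
[0.004, 0.128, -0.009, -0.322, 0.019, 0.167]
[0.004, 0.128, -0.009, -0.338, 0.017, 0.134]
[0.004, 0.128, -0.009, -0.349, 0.015, 0.099]
[0.004, 0.128, -0.009, -0.358, 0.013, 0.064]
```

Request:
step_arm([
  [[0.004, 0.128, -0.009, -0.23, 0.024, 0.28, 1], [0.004, 0.128, -0.009, -0.26, 0.023, 0.255, 1], [0.004, 0.128, -0.009, -0.28, 0.022, 0.228, 1], [0.004, 0.128, -0.009, -0.3, 0.021, 0.2, 1], [0, 0, 0, 0, 0, 0, 1]],
])

```text
clock: 5.95
eef_pos: [498.4, 116.4, 310.7]
eef_rot: [-3.132, -0.404, 1.9]
wrist_force: [-0.9, 0.1, -1.4]
finger_gap: 20.0
finger_force: 45.0
```

```bash
python3 - <<'E'
from h import *
where(); print(manip.read_state()["joints"].round(2))
P,Q=target(26,-14,60); plan(P,Q,5)
E
```

```text
th 3.17 p 14.29 zb 84.69 y 2.60 T 10.55 yawerr -1.77 rollerr -0.18 F [-0.06  0.83 -1.46] gap 20.0 t 5.95
[ 0.1   0.33  1.73  0.42  1.22 -0.4 ]
[0.002, 0.101, -0.008, -0.25, 0.017, 0.129]
[0.002, 0.101, -0.008, -0.26, 0.016, 0.109]
[0.002, 0.101, -0.008, -0.268, 0.015, 0.088]
[0.002, 0.101, -0.008, -0.274, 0.013, 0.066]
[0.002, 0.101, -0.008, -0.278, 0.011, 0.044]
```

Request:
step_arm([
  [[0.002, 0.101, -0.008, -0.25, 0.017, 0.129, 1], [0.002, 0.101, -0.008, -0.26, 0.016, 0.11, 1], [0.002, 0.101, -0.008, -0.27, 0.015, 0.09, 1], [0.002, 0.101, -0.008, -0.275, 0.013, 0.066, 1], [0.002, 0.101, -0.008, -0.28, 0.011, 0.044, 1]],
], newtons=60)

```text
clock: 6.45
eef_pos: [513.2, 84.9, 268.8]
eef_rot: [3.136, -0.798, 1.941]
wrist_force: [-1.4, 0.0, -0.3]
finger_gap: 19.6
finger_force: 60.0
```

Request:
step_arm([
  [[0, 0, 0, 0, 0, 0, 1], [0, 0, 0, 0, 0, 0, 1]],
])

```text
clock: 6.65
eef_pos: [513.2, 85.3, 268.9]
eef_rot: [3.136, -0.795, 1.941]
wrist_force: [0.6, -0.0, -0.7]
finger_gap: 19.7
finger_force: 60.0
```

```bash
python3 - <<'E'
from h import *
where(); print(manip.read_state()["joints"].round(2))
P,Q=target(26,-14,20); plan(P,Q,3)
d=shot("wrist"); np.savez("pics/w3.npz",**d); f=d["frame"]
cv2.imwrite("pics/w3.png",cv2.resize(f[40:300,130:390,::-1],(600,600),interpolation=cv2.INTER_CUBIC))
E
```

```text
th 25.54 p -14.45 zb 60.61 y -1.00 T -35.29 yawerr 0.29 rollerr 0.00 F [-0.47 -0.57 -0.56] gap 19.7 t 6.65
[ 0.    0.45  1.72  0.75  1.39 -0.67]
[-0.0, 0.003, 0.002, -0.162, -0.008, 0.301]
[-0.0, 0.003, 0.002, -0.163, -0.007, 0.301]
[-0.0, 0.003, 0.002, -0.164, -0.007, 0.3]
```

View pics/w3.png

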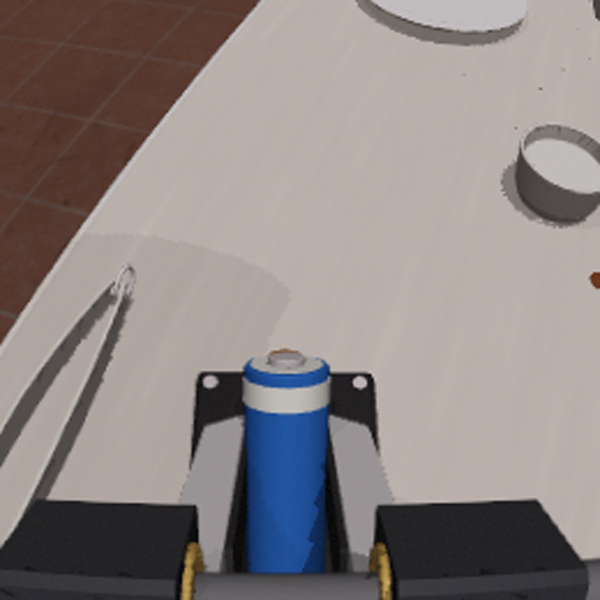

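The crop shows the cell centred at column 287, between the base screws at 210 and 360, so the lateral alignment is good. Descending.

Request:
step_arm([
  [[0, 0.003, 0.002, -0.16, -0.008, 0.3, 1], [0, 0.003, 0.002, -0.16, -0.008, 0.3, 1], [0, 0.003, 0.002, -0.16, -0.008, 0.3, 1], [0, 0, 0, 0, 0, 0, 1]],
])

```text
clock: 7.1
eef_pos: [507.2, 97.3, 227.2]
eef_rot: [-3.138, -0.807, 1.933]
wrist_force: [-0.3, 0.6, -0.5]
finger_gap: 19.7
finger_force: 60.0
```

```bash
python3 - <<'E'
from h import *
where()
P,Q=target(26,-12,1.5); plan(P,Q,5)
E
```

```text
th 26.23 p -15.04 zb 17.46 y 1.14 T -15.27 yawerr -0.03 rollerr 0.18 F [ 0.49  0.09 -0.74] gap 19.7 t 7.1
[-0.001, -0.001, -0.0, -0.045, 0.003, 0.066]
[-0.001, -0.001, -0.0, -0.045, 0.003, 0.066]
[-0.001, -0.001, -0.0, -0.045, 0.003, 0.066]
[-0.001, -0.001, -0.0, -0.045, 0.003, 0.066]
[-0.001, -0.001, -0.0, -0.045, 0.003, 0.066]
```

Request:
step_arm([
  [[0, 0, 0, -0.045, 0, 0.066, 1], [0, 0, 0, -0.045, 0, 0.066, 1], [0, 0, 0, -0.045, 0, 0.066, 1], [0, 0, 0, -0.045, 0, 0.066, 1], [0, 0, 0, -0.045, 0, 0.066, 1]],
])

```text
clock: 7.6
eef_pos: [506.8, 99.8, 213.7]
eef_rot: [3.14, -0.806, 1.936]
wrist_force: [0.3, -0.0, -0.6]
finger_gap: 19.8
finger_force: 60.0
```

```bash
cat >> h.py <<'E'
def avg(n=8):
    "settled mean of state over n control periods; prints lamp-frame values, returns pose"
    S=[]
    for _ in range(n): optics.camera("wrist"); S.append(manip.read_state())
    m=dict(S[-1]); m["eef_pos"]=np.mean([s["eef_pos"] for s in S],0); m["wrist_force"]=np.mean([s["wrist_force"] for s in S],0)
    m["eef_rot"]=R.from_euler("xyz",[s["eef_rot"] for s in S]).mean().as_euler("xyz")
    o=manip.read_state; manip.read_state=lambda:m; where(); manip.read_state=o
    print("Fsd",np.std([M@s["wrist_force"] for s in S],0).round(2)); return pose(m)
E
python3 - <<'E'
from h import *
p,r=avg()
P,Q=target(26,-8,1.0); plan(P,Q,5,p,r)
E
```

```text
th 26.18 p -12.58 zb 3.92 y -0.04 T -6.16 yawerr 0.09 rollerr 0.00 F [-0.12  0.06 -0.7 ] gap 19.7 t 8.0
Fsd [0.66 0.52 0.42]
[-0.0, -0.001, 0.0, -0.024, 0.0, 0.004]
[-0.0, -0.001, 0.0, -0.024, 0.0, 0.004]
[-0.0, -0.001, 0.0, -0.024, 0.0, 0.004]
[-0.0, -0.001, 0.0, -0.024, 0.0, 0.004]
[-0.0, -0.001, 0.0, -0.024, 0.0, 0.004]
```

Request:
step_arm([
  [[0, 0, 0, -0.024, 0, 0.004, 1], [0, 0, 0, -0.024, 0, 0.004, 1], [0, 0, 0, -0.024, 0, 0.004, 1], [0, 0, 0, -0.024, 0, 0.004, 1], [0, 0, 0, -0.024, 0, 0.004, 1]],
])

```text
clock: 8.5
eef_pos: [507.8, 97.1, 209.7]
eef_rot: [3.14, -0.806, 1.936]
wrist_force: [-0.0, -0.5, -0.4]
finger_gap: 19.6
finger_force: 60.0
```

```bash
python3 - <<'E'
from h import *
p,r=avg()
P,Q=target(26,-2,1.0); plan(P,Q,5,p,r)
E
```

```text
th 26.18 p -8.62 zb 1.13 y -0.05 T -0.82 yawerr 0.09 rollerr 0.00 F [-0.36 -0.04 -1.17] gap 19.9 t 8.9
Fsd [0.37 0.18 0.38]
[-0.0, -0.001, 0.0, -0.027, 0.0, -0.013]
[-0.0, -0.001, 0.0, -0.027, 0.0, -0.013]
[-0.0, -0.001, 0.0, -0.027, 0.0, -0.013]
[-0.0, -0.001, 0.0, -0.027, 0.0, -0.013]
[-0.0, -0.001, 0.0, -0.027, 0.0, -0.013]
```

Request:
step_arm([
  [[0, 0, 0, -0.027, 0, -0.013, 1], [0, 0, 0, -0.027, 0, -0.013, 1], [0, 0, 0, -0.027, 0, -0.013, 1], [0, 0, 0, -0.027, 0, -0.013, 1], [0, 0, 0, -0.027, 0, -0.013, 1]],
])

```text
clock: 9.4
eef_pos: [509.8, 92.0, 207.8]
eef_rot: [3.14, -0.807, 1.936]
wrist_force: [-1.6, 4.7, 1.7]
finger_gap: 20.1
finger_force: 60.0
```

```bash
python3 - <<'E'
from h import *
p,r=avg()
P,Q=target(26,2,1.0); plan(P,Q,4,p,r)
E
```

```text
th 26.22 p -2.88 zb 1.16 y -0.06 T 4.92 yawerr 0.10 rollerr 0.01 F [ 5.67 -0.21  0.04] gap 19.5 t 9.8
Fsd [0.3  0.33 0.56]
[-0.0, -0.001, 0.001, -0.023, -0.0, -0.012]
[-0.0, -0.001, 0.001, -0.023, -0.0, -0.012]
[-0.0, -0.001, 0.001, -0.023, -0.0, -0.012]
[-0.0, -0.001, 0.001, -0.023, -0.0, -0.012]
```

Request:
step_arm([
  [[0, 0, 0, -0.023, 0, -0.012, 1], [0, 0, 0, -0.023, 0, -0.012, 1], [0, 0, 0, -0.023, 0, -0.012, 1], [0, 0, 0, -0.023, 0, -0.012, 1], [0, 0, 0, 0, 0, 0, 1]],
])

```text
clock: 10.3
eef_pos: [511.1, 88.6, 206.5]
eef_rot: [3.14, -0.807, 1.936]
wrist_force: [-2.3, 9.3, 2.9]
finger_gap: 19.9
finger_force: 60.0
```

```bash
python3 - <<'E'
from h import *
p,r=avg()
P,Q=target(26,5.4,1.0); plan(P,Q,4,p,r)
E
```

```text
th 26.26 p 0.84 zb 1.29 y -0.05 T 8.59 yawerr 0.11 rollerr 0.02 F [ 9.03 -0.25  0.07] gap 19.7 t 10.7
Fsd [0.51 0.4  0.46]
[-0.0, -0.001, 0.001, -0.021, -0.0, -0.01]
[-0.0, -0.001, 0.001, -0.021, -0.0, -0.01]
[-0.0, -0.001, 0.001, -0.021, -0.0, -0.01]
[-0.0, -0.001, 0.001, -0.021, -0.0, -0.01]
```

Request:
step_arm([
  [[0, 0, 0, -0.025, 0, -0.012, 1], [0, 0, 0, -0.025, 0, -0.012, 1], [0, 0, 0, -0.025, 0, -0.012, 1], [0, 0, 0, -0.025, 0, -0.012, 1], [0, 0, 0, 0, 0, 0, 1]],
])

```text
clock: 11.2
eef_pos: [512.5, 84.9, 205.0]
eef_rot: [3.14, -0.808, 1.936]
wrist_force: [-4.9, 10.9, 5.0]
finger_gap: 19.7
finger_force: 60.0
```

```bash
cat >> h.py <<'E'
def roll(th,T,zb,n,p=None,r=None):
    P,Q=target(th,T-(17-zb)*np.tan(np.radians(th)),zb); plan(P,Q,n,p,r)
E
python3 - <<'E'
from h import *
p,r=avg()
roll(20,13.7,1.2,4,p,r)
E
```

```text
th 26.31 p 4.84 zb 1.33 y -0.05 T 12.59 yawerr 0.12 rollerr 0.04 F [12.33 -0.56  1.01] gap 19.6 t 11.6
Fsd [0.34 0.32 0.37]
[-0.0, -0.035, 0.001, 0.112, -0.0, 0.026]
[-0.0, -0.035, 0.001, 0.112, -0.0, 0.023]
[-0.0, -0.035, 0.001, 0.113, -0.0, 0.02]
[-0.0, -0.035, 0.001, 0.113, -0.0, 0.017]
```

Request:
step_arm([
  [[0, -0.035, 0, 0.11, 0, 0.025, 1], [0, -0.035, 0, 0.111, 0, 0.022, 1], [0, -0.035, 0, 0.112, 0, 0.02, 1], [0, -0.035, 0, 0.112, 0, 0.017, 1], [0, 0, 0, 0, 0, 0, 1]],
])

```text
clock: 12.1
eef_pos: [506.9, 99.7, 215.2]
eef_rot: [3.14, -0.697, 1.937]
wrist_force: [-4.0, 12.2, 3.1]
finger_gap: 19.6
finger_force: 60.0
```

```bash
python3 - <<'E'
from h import *
p,r=avg()
roll(14,14.0,1.2,4,p,r)
E
```

```text
th 20.02 p 7.91 zb 1.06 y 0.01 T 13.72 yawerr 0.13 rollerr 0.04 F [13.36 -1.06 -1.  ] gap 19.6 t 12.5
Fsd [0.39 0.37 0.4 ]
[-0.0, -0.033, 0.001, 0.111, 0.0, 0.027]
[-0.0, -0.033, 0.001, 0.112, 0.0, 0.024]
[-0.0, -0.033, 0.001, 0.112, -0.0, 0.021]
[-0.0, -0.033, 0.001, 0.113, -0.0, 0.018]
```

Request:
step_arm([
  [[0, -0.033, 0, 0.111, 0, 0.027, 1], [0, -0.033, 0, 0.112, 0, 0.024, 1], [0, -0.033, 0, 0.112, 0, 0.021, 1], [0, -0.033, 0, 0.113, 0, 0.018, 1], [0, 0, 0, 0, 0, 0, 1]],
])

```text
clock: 13.0
eef_pos: [500.9, 115.1, 223.1]
eef_rot: [3.141, -0.594, 1.936]
wrist_force: [-3.9, 14.1, 1.0]
finger_gap: 19.3
finger_force: 60.0
```

```bash
python3 - <<'E'
from h import *
p,r=avg()
roll(8,14.0,1.2,4,p,r)
d=shot("wrist"); f=d["frame"]; np.savez("pics/w4.npz",**d)
cv2.imwrite("pics/w4.png",cv2.resize(f[120:300,170:350,::-1],(600,600),interpolation=cv2.INTER_CUBIC))
E
```

```text
th 14.08 p 9.75 zb 1.01 y 0.07 T 13.76 yawerr 0.12 rollerr 0.03 F [13.77 -1.29 -3.69] gap 19.6 t 13.4
Fsd [0.26 0.51 0.51]
[-0.0, -0.034, 0.001, 0.113, 0.0, 0.029]
[-0.0, -0.034, 0.001, 0.113, 0.0, 0.026]
[-0.0, -0.034, 0.001, 0.114, 0.0, 0.023]
[-0.0, -0.034, 0.001, 0.115, 0.0, 0.02]
```

View pics/w4.png

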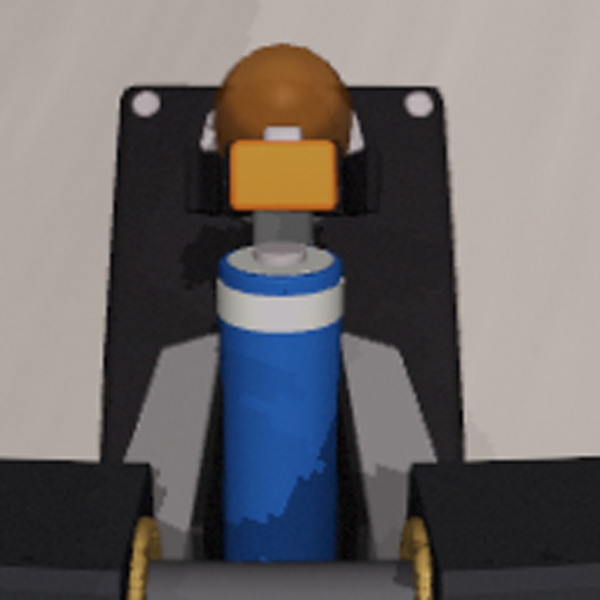

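The crop shows the button end at (282,250), well clear downhill of the lip's edge at row 210, and centred on it. I'll keep rolling it down.

Request:
step_arm([
  [[0, -0.034, 0, 0.113, 0, 0.029, 1], [0, -0.034, 0, 0.113, 0, 0.026, 1], [0, -0.034, 0, 0.114, 0, 0.023, 1], [0, -0.034, 0, 0.115, 0, 0.02, 1], [0, 0, 0, 0, 0, 0, 1]],
])

```text
clock: 13.95
eef_pos: [494.6, 131.6, 229.2]
eef_rot: [3.141, -0.487, 1.936]
wrist_force: [-3.3, 14.4, 1.6]
finger_gap: 19.5
finger_force: 60.0
```

```bash
python3 - <<'E'
from h import *
p,r=avg()
roll(3,14.0,0.8,4,p,r)
E
```

```text
th 7.97 p 11.77 zb 1.03 y 0.10 T 14.01 yawerr 0.11 rollerr 0.03 F [15.15 -1.42 -4.33] gap 19.7 t 14.35
Fsd [0.6  0.47 0.67]
[-0.0, -0.028, 0.001, 0.094, 0.001, 0.026]
[-0.0, -0.028, 0.001, 0.094, 0.001, 0.024]
[-0.0, -0.028, 0.001, 0.095, 0.001, 0.022]
[-0.0, -0.028, 0.001, 0.095, 0.001, 0.02]
```

```bash
python3 - <<'E'
from h import *
roll(3,12.9,0.8,4)
E
```

```text
[-0.0, -0.028, 0.001, 0.101, 0.001, 0.027]
[-0.0, -0.028, 0.001, 0.101, 0.001, 0.025]
[-0.0, -0.028, 0.001, 0.102, 0.001, 0.023]
[-0.0, -0.028, 0.001, 0.102, 0.001, 0.02]
```

Request:
step_arm([
  [[0, -0.028, 0, 0.103, 0, 0.026, 1], [0, -0.028, 0, 0.102, 0, 0.025, 1], [0, -0.028, 0, 0.102, 0, 0.023, 1], [0, -0.028, 0, 0.102, 0, 0.02, 1], [0, 0, 0, 0, 0, 0, 1]],
])

```text
clock: 14.85
eef_pos: [488.8, 146.8, 232.9]
eef_rot: [3.141, -0.399, 1.936]
wrist_force: [-4.2, 13.7, 1.0]
finger_gap: 19.6
finger_force: 60.0
```

```bash
python3 - <<'E'
from h import *
p,r=avg()
roll(0,12.9,0.6,4,p,r)
E
```

```text
th 2.93 p 12.12 zb 0.87 y 0.11 T 12.94 yawerr 0.10 rollerr 0.02 F [15.35 -0.73 -4.03] gap 19.4 t 15.25
Fsd [0.4  0.35 0.43]
[-0.0, -0.016, 0.001, 0.056, 0.001, 0.016]
[-0.0, -0.016, 0.001, 0.056, 0.001, 0.015]
[-0.0, -0.016, 0.001, 0.056, 0.001, 0.014]
[-0.0, -0.016, 0.001, 0.056, 0.001, 0.013]
```

Force says the spring is near 15 mm, so I'll ease off about 1.3 mm while finishing the roll.

Request:
step_arm([
  [[0, 0, 0, 0.016, 0, 0, 1], [0, 0, 0, 0.016, 0, 0, 1], [0, -0.016, 0, 0.056, 0, 0.016, 1], [0, -0.016, 0, 0.056, 0, 0.015, 1], [0, -0.016, 0, 0.056, 0, 0.014, 1]],
])

```text
clock: 15.75
eef_pos: [486.1, 154.0, 234.3]
eef_rot: [3.141, -0.362, 1.935]
wrist_force: [-5.7, 14.2, 3.9]
finger_gap: 19.5
finger_force: 60.0
```

Request:
step_arm([
  [[0, -0.016, 0, 0.056, 0, 0.013, 1], [0, 0, 0, 0, 0, 0, 1]],
])

```text
clock: 15.95
eef_pos: [485.2, 156.3, 234.7]
eef_rot: [3.141, -0.349, 1.936]
wrist_force: [-5.0, 13.2, 3.3]
finger_gap: 19.5
finger_force: 60.0
```

```bash
python3 - <<'E'
from h import *
p,r=avg()
P,Q=target(0,5,0.3); plan(P,Q,4,p,r)
E
```

```text
th 0.05 p 11.42 zb 0.79 y 0.05 T 11.43 yawerr 0.10 rollerr -0.00 F [15.71  0.5  -1.48] gap 19.4 t 16.35
Fsd [0.49 0.59 0.44]
[0.0, -0.0, 0.001, 0.041, 0.001, 0.003]
[0.0, -0.0, 0.001, 0.041, 0.001, 0.003]
[0.0, -0.0, 0.001, 0.041, 0.001, 0.003]
[0.0, -0.0, 0.001, 0.041, 0.001, 0.003]
```

Request:
step_arm([
  [[0, 0, 0, 0.04, 0, 0.002, 1], [0, 0, 0, 0.04, 0, 0.002, 1], [0, 0, 0, 0, 0, 0, 1]],
])

```text
clock: 16.65
eef_pos: [484.3, 158.6, 235.4]
eef_rot: [3.141, -0.348, 1.935]
wrist_force: [-2.6, 8.0, 2.0]
finger_gap: 20.0
finger_force: 60.0
```

```bash
python3 - <<'E'
from h import *
p,r=avg()
d=shot("wrist"); f=d["frame"]; np.savez("pics/w5.npz",**d)
cv2.imwrite("pics/w5.png",cv2.resize(f[120:300,170:350,::-1],(600,600),interpolation=cv2.INTER_CUBIC))
E
```

```text
th -0.02 p 9.04 zb 0.68 y 0.04 T 9.04 yawerr 0.09 rollerr -0.02 F [ 9.32  0.46 -2.11] gap 19.4 t 17.05
Fsd [0.69 0.47 0.7 ]
```

View pics/w5.png

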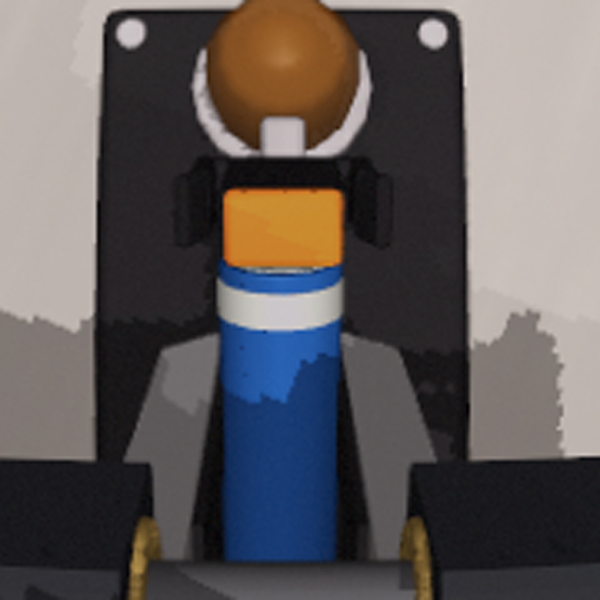

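The crop shows the button end just under the lip's edge (row 268), centred and flat. I'll ease it uphill to the wall.

Request:
step_arm([
  [[0, 0, 0, 0.035, 0, 0.002, 1], [0, 0, 0, 0.035, 0, 0.002, 1], [0, 0, 0, 0, 0, 0, 1]],
])

```text
clock: 17.4
eef_pos: [483.4, 160.9, 236.2]
eef_rot: [3.141, -0.348, 1.935]
wrist_force: [-3.0, 5.0, 1.1]
finger_gap: 19.6
finger_force: 60.0
```

```bash
python3 - <<'E'
from h import *
p,r=avg()
E
```

```text
th -0.05 p 6.56 zb 0.60 y 0.02 T 6.55 yawerr 0.08 rollerr -0.02 F [ 6.56  0.28 -1.3 ] gap 19.7 t 17.8
Fsd [0.37 0.4  0.54]
```

Request:
step_arm([
  [[0, 0, 0, 0.025, 0, 0.003, 1], [0, 0, 0, 0.025, 0, 0.003, 1], [0, 0, 0, 0, 0, 0, 1]],
])

```text
clock: 18.1
eef_pos: [482.9, 162.5, 236.7]
eef_rot: [3.14, -0.347, 1.935]
wrist_force: [-2.0, 1.8, 2.4]
finger_gap: 19.5
finger_force: 60.0
```

```bash
python3 - <<'E'
from h import *
p,r=avg()
E
```

```text
th -0.09 p 4.91 zb 0.52 y -0.07 T 4.88 yawerr 0.09 rollerr -0.04 F [3.85 1.83 1.57] gap 19.8 t 18.5
Fsd [0.36 0.31 0.55]
```

Request:
step_arm([
  [[0, 0, 0, 0, 0, 0, 1], [0, 0, 0, 0, 0, 0, 1], [0, 0, 0, 0, 0, 0, 1]],
], newtons=5)

```text
clock: 18.8
eef_pos: [482.9, 162.5, 236.7]
eef_rot: [3.14, -0.347, 1.935]
wrist_force: [-1.6, 3.1, 1.4]
finger_gap: 21.0
finger_force: 5.0
```

Request:
step_arm([
  [[0, 0, 0, 0, 0, 0, 0.4], [0, 0, 0, 0, 0, 0, 0.3], [0, 0, 0, 0, 0, 0, 0.1], [0, 0, 0, 0, 0, 0, 0.1], [0, 0, 0, 0, 0, 0, 0.1]],
])

```text
clock: 19.3
eef_pos: [482.9, 162.4, 236.7]
eef_rot: [3.14, -0.347, 1.935]
wrist_force: [-0.2, 0.6, -0.8]
finger_gap: 41.9
finger_force: 0.0
```

```bash
python3 - <<'E'
from h import *
avg(4)
d=shot("wrist"); f=d["frame"]; np.savez("pics/w6.npz",**d)
cv2.imwrite("pics/w6.png",cv2.resize(f[120:300,170:350,::-1],(600,600),interpolation=cv2.INTER_CUBIC))
E
```

```text
th -0.10 p 4.97 zb 0.48 y -0.09 T 4.94 yawerr 0.09 rollerr -0.04 F [-0.16 -0.29 -0.46] gap 42.2 t 19.5
Fsd [0.26 0.48 0.33]
```

View pics/w6.png

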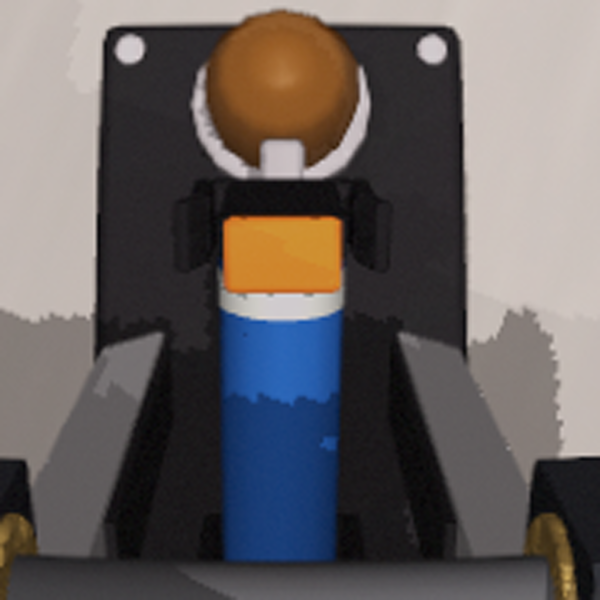

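Released, the cell lies under the lip, with the lip's edge at row 292 over the white band. I'll retreat along the tool axis.

Request:
step_arm([
  [[0, 0, 0, 0, 0, -0.2, 0], [0, 0, 0, 0, 0, -0.5, 0], [0, 0, 0, 0, 0, -0.8, 0], [0, 0, 0, 0, 0, -1, 0], [0, 0, 0, 0, 0, -1, 0]],
])

```text
clock: 20.05
eef_pos: [499.6, 117.3, 370.2]
eef_rot: [3.14, -0.347, 1.935]
wrist_force: [0.2, 0.1, 0.7]
finger_gap: 46.9
finger_force: 0.0
```

Request:
step_arm([
  [[0, 0, 0, -0.3, 0, 0, 0], [0, 0, 0, -0.3, 0, 0, 0], [0, 0, 0, 0, 0, 0, 0]],
])

```text
clock: 20.35
eef_pos: [507.8, 95.7, 358.5]
eef_rot: [-3.14, -0.348, 1.933]
wrist_force: [0.0, -0.4, 0.6]
finger_gap: 46.8
finger_force: 0.0
```

```bash
python3 - <<'E'
from h import *
avg(4)
d=shot("wrist"); f=d["frame"]; C=fcloud(d); q=(C-lamp())@M.T; hsv=cv2.cvtColor(f,cv2.COLOR_RGB2HSV)
b=(hsv[...,0]>100)&(hsv[...,0]<130)&(hsv[...,1]>130)&(abs(q[...,1])<15)
B=q[b]; print(len(B),np.percentile(B,[1,50,99],axis=0).round(1))
for x in range(-5,60,8):
    s=B[(abs(B[:,0]-x)<3)]; 
    if len(s)>5: print(x,np.percentile(s[:,2],90).round(1),s[:,1].mean().round(1))
cv2.imwrite("pics/w7.png",cv2.resize(f[60:330,120:390,::-1],(600,600),interpolation=cv2.INTER_CUBIC))
E
```

```text
th -0.06 p 28.91 zb 139.44 y 0.45 T 29.04 yawerr 0.03 rollerr 0.06 F [ 0.19  0.36 -0.3 ] gap 46.6 t 20.55
Fsd [0.55 0.46 0.67]
1194 [[ -3.7 -10.3  -3. ]
 [ 25.4   0.7  19.4]
 [ 53.5  11.   22.2]]
-5 21.2 -0.7
3 20.8 0.3
11 21.1 1.3
19 21.3 0.7
27 21.1 0.6
35 21.1 0.8
43 21.2 0.7
51 21.1 0.8
```

View pics/w7.png

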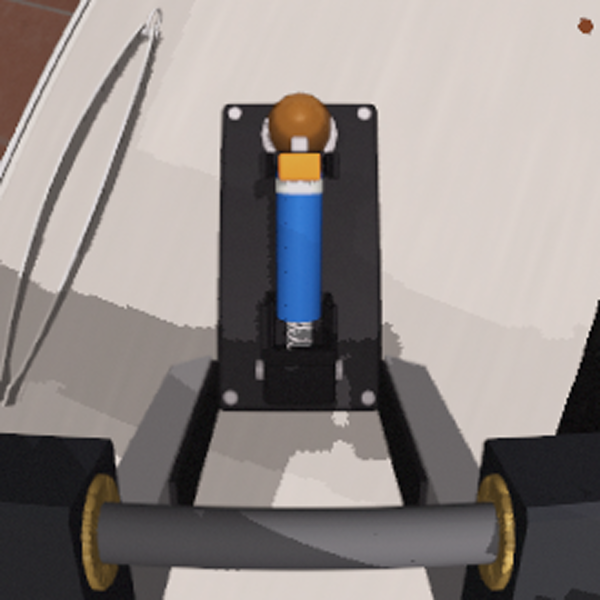

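The cell lies flat: its top is at z = 21.1 mm all along, the flat end is on the spring at (300,322), and the button end is under the lip at (300,178). Nothing else has moved, so I'm handing in.

```bash
python3 -c "
from cell import workorder
print(workorder.sign_off())"
```

```text
the job is handed in; nothing more can be done
None
```

The blue cell lies flat in the lamp's bay, flat end on the spring and button end under the orange lip, and the job is handed in; wrist force peaked near 15.7 N while rolling it in, about 15 mm of travel if all spring (stop 16 mm, 16.4 N), though some was probably friction.

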